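Load a pinion shaft under the carrier's keeper plate and scan its pocket

ROBOT

A 7-joint arm with a two-finger parallel gripper is mounted at the origin on the work surface. World frame = base frame: x ahead of the robot, y to its left, z up, the work surface at z = 0. Lengths are in m, angles in rad, forces in N, time in s.
With the tool pointing down it reaches from about 0.4 to 0.875 m from the base axis. Payload 19.3 kg.
Tool frame: the origin (TCP) lies midway between the tips of the shut fingers; the grasp point (between the pads) lies 19 mm behind it (env.hold_point_z is the distance from the TCP to the grasp point, in m); z points along the fingers, y is the line along which they close (so a half turn about z gives the same grasp; the last joint's range is limited). The gripper opens to 85 mm and grips with 20 to 120 N. Pads are 22 mm wide; open, the fingers measure 114 mm over their backs; the gripper's body (76 mm by 85 mm) begins 54 mm behind the grasp point. The pads swing forward as they close: fully open they stand 13 mm farther back than shut.
Start: joints at [1.053, 0.521, -0.036, 1.599, 0.021, 1.021, -0.113], TCP at [0.271, -0.563, 0.231] pointing down, gripper open.
Joint ranges: [-2.91, 2.91], [-0.3, 2.13], [-1.5, 1.42], [0.17, 2.43], [-1.26, 4.41], [0.16, 1.93], [-2.52, 2.52]. Speed limits (rad/s): [1.89, 1.89, 2.39, 2.39, 3.01, 3.01, 3.01].

INTERFACE

Orientations are given as [roll, pitch, yaw] about the fixed x, y, z axes, in that order (R = Rz(yaw) Ry(pitch) Rx(roll)).
In Python, from workcell import env gives the robot as it stands. The module is installed in compiled form; this text tells all that it offers.
- The arm moves only by the tool step_arm, never from a script. Its argument "plan" is a list of rows, each a list of 3 entries, a list of its own where there are three numbers: the turn, a rotation vector about the tool's x, y, z in degrees, then the shift along the tool's x, y, z in m, then the finger opening in m, from 0 to 0.0854. In form: [[[rx, ry, rz], [dx, dy, dz], claw], ...]. A call has 1 to 12 rows; each row is the pose to reach, as a shift and turn from the pose commanded when the call began, along the tool's axes at that moment; what a row does not reach only later rows make up. A row lasts 1/8 s, in which the tool goes at most 62.5 mm and 10.7 degrees, less where a joint would pass 70% of its speed; a pose out of reach is approached as far as the arm can. A call with a gripper value outside its range is refused whole. The fingers move at their own pace and stop on an object; "newtons" is the grip in N (left out, the last holds). Time passes only in rows, so rows that repeat a pose let the fingers close. It gives the time, the measured TCP pose, the force, the opening and the grip force at its end, in the units of the state.
- env.observe(): the state, without advancing time (a new reading comes with each control period).
- env.snapshot(name): name is "scene" or "side" or "wrist"; returns a dict with "image" (384x512x3 uint8, red, green, blue), "mtx" (3x3 intrinsics, pixels), "dist_coeffs" ([k1, k2, p1, p2, k3] as OpenCV has them; the pictures are not rectified), "R" (3x3) and "t" (3): a world point X has camera coordinates R X + t. Camera axes: x right, y down, z forward; pixel columns grow to the right and rows downward; lengths in m; the calibration is good to about 2 mm. A picture is of the moment at which its call begins. There is no depth.
- env.sign_off(): hands the job in; it is judged then, once.
The state is a dict: "t": time; "qpos": joint angles; "qd": joint speeds; "tau": joint torques, N m; "tool_pos": TCP position; "ee_rot": TCP orientation; "wrist_force": force on the tool from outside, world axes, zero at the start; "ft_torque": the same for the moment, N m; "opening": finger opening in m; "grip_force": force on a finger pad.
Only numpy, scipy, OpenCV 4.12 (cv2) and the standard library are available. Lean on these libraries where they do the work, as an engineer would, in place of code of your own. Each camera call takes 0.05 s, during which the arm holds its last target. There are 200 camera calls.

TASK

Slide the upright pinion shaft in through the open front of the carrier, its gear under the slotted keeper plate, and around the corner fully home to the end of the slot beside the bar-code tag (not the blank plate), without forcing it, and let go. Then take the scanner, hold its beam steady on the bar code from 10 to 20 cm away for a good second, and stand it upright back on its round rubber pad. Keep the pinion upright and leave the other things on the bench where they are.

Things in the scene. Friction and masses are not known exactly. Their poses are not given: they have to be found in the camera images.
- pinion: Steel pinion shaft standing upright on the bench, loose, 0.45 to 0.65 kg: a gear 56 mm across and 20 mm thick at the bottom, a short collar 28 mm across and 6 mm high on it, and a round stem 20 mm across rising to 125 mm above the underside. Origin: centre of the gear's underside; z up the stem. Grip the stem from above, 80 to 110 mm over the underside.
- carrier: Flat blue carrier fixed to the bench under a dark steel keeper plate. Origin: bench level, middle of the plate; +x from its open front to the back wall, +y left seen from the front. Floor 6 mm thick, x -135 to 75, y -125 to 125 mm (open apron before x -75). Plate: underside at 36, top at 42 mm, x -75 to 75, y -125 to 125 mm. Room under it: 30 mm high, y -113 to 113, x to 63 mm.
- mouth (a point): Where the T-shaped slot of the keeper plate opens at its front edge: slot centre, on the plate's top (carrier x -75, y 0, z 42 mm). The slot is 28 mm wide and runs straight along carrier +x from here to the corner. Axes as the carrier's.
- corner (a point): Where the entry slot meets the cross slot: on the plate's top (carrier x 20, y 0, z 42 mm). The cross slot, also 28 mm wide, runs from here along carrier +y and -y and ends 74 mm away each way.
- pocket_left (a point): A shaft standing home on the carrier's floor in the left arm has its underside's centre here (carrier x 20, y +60, z 6 mm); the stem meets the slot's end 4 mm further on.
- pocket_right (a point): The same for the right arm (carrier x 20, y -60, z 6 mm).
- tag: Bar-code tag: white square plate 44 x 44 x 3 mm with five broad black bars, lying flat on the keeper plate beyond one end of the cross slot (carrier x = +20 mm, y = +100 or -100 mm; which end varies). Origin: centre of its underside, at 42 mm height; z up. A shaft fully home beside it has its axis 36 to 44 mm from this centre (up to 52 mm still counts).
- blank: The same white 44 mm plate without bars, at the other end of the cross slot. Marks the pocket not to be used. Origin as for the tag.
- scanner: Grey hand scanner, loose, 0.29 kg, on its pad: round foot 70 mm across and 12 high, handle 30 x 26 mm, level head on top: x -32 to 56, 40 wide (y), 95 to 131 mm up. Origin: centre of the foot's underside; +x is the way head and beam face, z up. Grip the head from above across its 40 mm, 10 mm ahead of the origin, 113 mm up. It reads all the time; no trigger.
- scanner_eye: The scanner's window, fixed on the scanner at x = +58, y = 0, z = 104 mm of the scanner's frame. Its +x axis is the beam: forward and 60 degrees down below level when the scanner stands upright. It reads when the tag's centre lies within 18 mm of the beam's line and 80 to 220 mm ahead, beam no more than 0.9 rad from the tag's normal, scanner still (upright is fine).
- pad: Round grey rubber pad, 120 mm across, 4 mm thick, fixed to the bench, on the other side of the carrier from the pinion's start. Origin: centre of its underside. The scanner's foot must stand wholly on it (centres within 25 mm).
- gear_stack: Bystander: two bigger steel gears stacked, 80 mm across, 54 mm high, behind the carrier to the left. Origin: centre of underside.
- cone: Bystander: brass turned cone, 80 mm across, 66 mm high, behind the carrier to the right. Origin: centre of underside.
- brush: Bystander: hand brush lying on the bench, behind the carrier. Origin: its middle, underside.
There are look-alikes about, which are no part of the job. Leave any turquoise look-alike of the pinion alone. Several things have the shape of the scanner; the one meant has the colours described above.

How it is judged:
On the way, in this order (a step that is already met when the one before it is completed fails the run):
1. the pinion stands at rest at the end of the slot beside the bar-code tag, gear under the keeper plate, let go (horizontal distance between pinion and tag below 0.052 m and z of pinion in the frame of carrier below 0.01 m and angle between pinion's own z axis and vertical below 0.1 rad and linear speed of pinion below 0.02 m/s and contact force between pinion and the fingers below 0.1 N), for 0.2 s.
2. the scanner's beam is held steady on the bar code, from 80 to 220 mm, the pinion still home (horizontal distance between pinion and tag below 0.052 m and z of pinion in the frame of carrier below 0.01 m and angle between pinion's own z axis and vertical below 0.1 rad and linear speed of pinion below 0.02 m/s and x of tag in the frame of scanner_eye between 0.08 and 0.22 m and y of tag in the frame of scanner_eye between -0.018 and 0.018 m and z of tag in the frame of scanner_eye between -0.018 and 0.018 m and angle between the x axis of scanner_eye and the z axis of tag, either way round below 0.9 rad and linear speed of scanner below 0.03 m/s and angular speed of scanner below 0.2 rad/s), for 0.8 s.
At the end, for the whole second after the job is handed in: The pinion stands upright (within 0.1 rad) and at rest on the carrier's floor with its axis within 52 mm of the tag's centre (about the last 12 mm of that arm of the slot); the scanner stands upright (within 0.08 rad) and at rest on its pad, its centre within 27 mm of the pad's; nothing is held (horizontal distance between pinion and tag below 0.052 m and z of pinion in the frame of carrier below 0.01 m and angle between pinion's own z axis and vertical below 0.1 rad and linear speed of each of pinion, scanner below 0.02 m/s and horizontal distance between scanner and pad below 0.027 m and z of scanner in the frame of pad below 0.008 m and angle between scanner's own z axis and vertical below 0.08 rad); the robot touches nothing.
It fails at once if the gear stack is moved more than 20 mm (distance of gear_stack from where it was at the start of the episode above 0.02 m).
It fails at once if the cone is moved more than 20 mm (distance of cone from where it was at the start of the episode above 0.02 m).
It fails at once if the brush is moved more than 20 mm (distance of brush from where it was at the start of the episode above 0.02 m).
It fails at once if the pinion is tipped more than 0.5 rad (angle between pinion's own z axis and vertical above 0.5 rad).
It fails at once if the pinion is forced against the carrier (over 60 N) (contact force between pinion and carrier above 60 N).
It also fails if it takes over 72 s, if anything falls off the work surface, if the arm or the gripper's body presses on something with over 40 N, if the wrist force passes 120 N, or if a joint passes its speed limit or range.

## Working session

There is one attempt and no reset: what is moved stays moved. The work goes in short steps, Python scripts to look and compute and a tool call to move; the robot and the scene stay as the last step left them, time stands still between calls to the robot, and variables do not carry over. Pictures are saved under pics/ and viewed, at most 10 in all, crops included, and the job is handed in when it is done.

Besides the shell and the picture viewer there is one more tool, called as a command line: name --argument value ..., lists and objects as JSON in quotes. step_arm: Moves the arm, as the interface text tells. Its arguments: {"type":"object","properties":{"plan":{"type":"array"},"newtons":{"type":"number"}},"required":["plan"]}

```bash
mkdir -p pics; cat > h.py <<'E'
import numpy as np, cv2
from workcell import env
def snap(n,f=None):
    s=env.snapshot(n)
    if f: cv2.imwrite(f,cv2.cvtColor(s['image'],cv2.COLOR_RGB2BGR))
    s['R']=np.array(s['R']);s['t']=np.array(s['t']).ravel();s['mtx']=np.array(s['mtx']);s['d']=np.array(s['dist_coeffs'],float)
    return s
def onz(s,uv,z):
    "pixel -> world point at height z"
    p=cv2.undistortPoints(np.array(uv,float).reshape(-1,1,2),s['mtx'],s['d']).reshape(-1,2)
    d=np.c_[p,np.ones(len(p))]@s['R']; c=-s['R'].T@s['t']
    return c+d*((z-c[2])/d[:,2])[:,None]
def proj(s,X):
    return cv2.projectPoints(np.array(X,float).reshape(-1,3),cv2.Rodrigues(s['R'])[0],s['t'],s['mtx'],s['d'])[0].reshape(-1,2)
E
python3 - <<'E'
from h import *
a=snap('scene','pics/scene.png');b=snap('side','pics/side.png')
for s in(a,b): print(-s['R'].T@s['t'], s['R'][2],s['mtx'][0,0])
o=env.observe();print(o['tool_pos'],o['ee_rot'],env.hold_point_z,o['t'])
E
```

```text
[ 1.37333237 -0.33167783  0.69907933] [-0.74229857  0.33967447 -0.57759336] 468.14280023317446
[0.06856461 0.68609998 0.69679275] [ 0.49559766 -0.64287048 -0.58403811] 421.3361579163866
[ 0.27047136 -0.56313282  0.23080644] [-3.14063148e+00  8.16971344e-05  4.47822017e-01] 0.0187 0.1
```

View pics/scene.png

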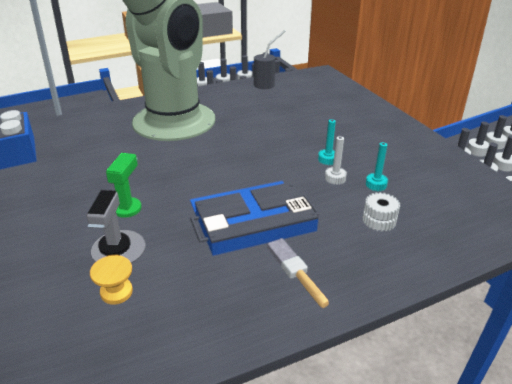

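View pics/side.png

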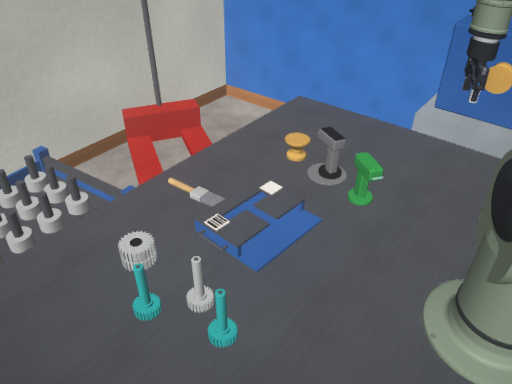

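The scene picture shows the steel/grey pinion at (337,160), with turquoise look-alikes at (328,143) and (379,167). The bar-code tag is at (299,204) and the blank at (215,222). The grey scanner on its pad is at (110,225), with a green look-alike at (124,183). In the side picture the grey pinion is at (199,283), turquoise ones at (146,293) and (222,317), the tag at (217,222), the grey scanner at (330,155) and the green one at (365,180). The grey ones fit the description, so I'll confirm with enlarged crops.

```bash
python3 - <<'E'
import cv2
for n in('scene','side'):
    i=cv2.imread(f'pics/{n}.png')[110:350,80:400]
    cv2.imwrite(f'pics/{n}_c.png',cv2.resize(i,(800,600),interpolation=cv2.INTER_CUBIC))
E
```

```text
(no output)
```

View pics/scene_c.png

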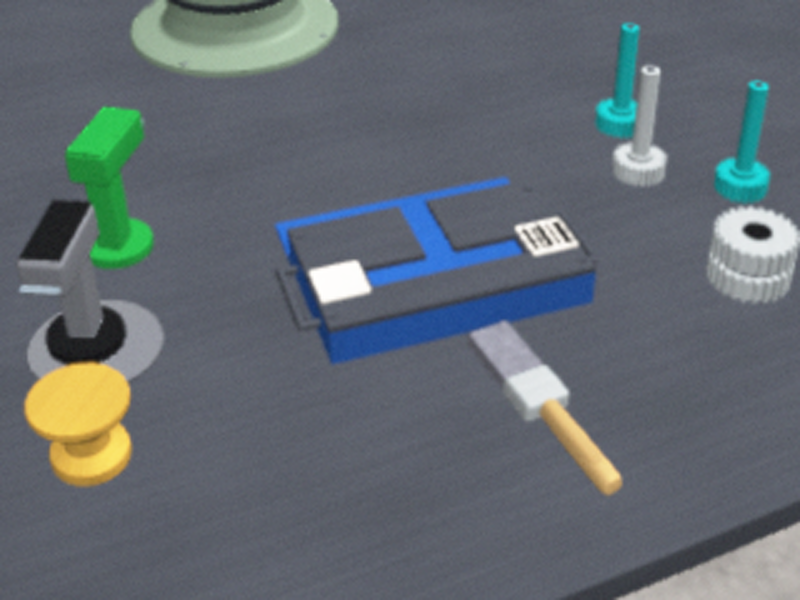

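View pics/side_c.png

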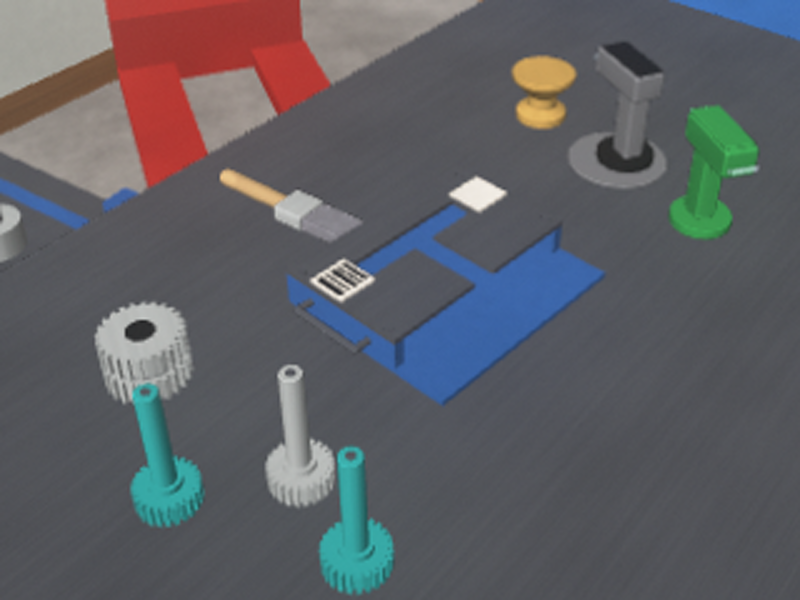

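The crops confirm it. The pinion is the only steel-grey one, standing between the two turquoise ones, and the scanner is the only grey one, on the pad. The carrier's front faces the robot, and the tag is at the left (+y) arm. Next I fit poses from clicked points.

```bash
cat > fit.py <<'E'
from h import *
from scipy.optimize import least_squares
a=snap('scene');b=snap('side')
o=lambda L:np.array(L,float)/2.5+[80,110]-.3
# carrier fit: (cam, pixel crop, local xyz mm)
tq=lambda y:[(x,yy,45) for x,yy in((-2,y+22),(-2,y-22),(42,y-22),(42,y+22))]
A=[([(308,268),(354,260),(371,292),(325,304)],[(-2,-122,45),(-2,-78,45),(42,-78,45),(42,-122,45)]),
 ([(515,225),(563,217),(579,246),(535,256)],[(-2,78,45),(-2,122,45),(42,122,45),(42,78,45)]),
 ([(594,267),(327,328)],[(75,125,42),(75,-125,42)])]
B=[([(310,280),(345,259),(376,274),(343,301)],[(42-44,122,45),(42,122,45),(42,78,45),(-2,78,45)]),
 ([(449,193),(478,177),(507,192),(478,211)],[(-2,-78,45),(42,-78,45),(42,-122,45),(-2,-122,45)]),
 ([(443,402),(605,272),(396,340),(560,224)],[(-135,125,6),(-135,-125,6),(-75,125,42),(-75,-125,42)])]
cat=lambda L:(o(sum([l[0] for l in L],[])),np.array(sum([l[1] for l in L],[]))/1000)
def W(p,X): c,s=np.cos(p[2]),np.sin(p[2]); return X@np.array([[c,s,0],[-s,c,0],[0,0,1]])+[p[0],p[1],0]
def res(p): return np.r_[*[ (proj(s,W(p,X))-uv).ravel() for s,(uv,X) in((a,cat(A)),(b,cat(B)))]]
r=least_squares(res,[.55,0,0],loss='soft_l1');print('carrier',r.x,np.degrees(r.x[2]));print(res(r.x).reshape(-1,2).round(1).tolist())
np.save('car.npy',r.x)
def show(n,uva,uvb,z): print(n,onz(a,o([uva]),z)[0,:2].round(4),onz(b,o([uvb]),z)[0,:2].round(4))
show('pin top',(651,70),(290,372),.125)
show('collar',(640,155),(300,462),.02)
show('turq1 top',(630,28),(351,455),.125);show('turq2',(758,86),(148,391),.125)
show('foot',(86,333),(626,153),.013)
show('pad',(96,341),(617,159),.004)
show('headtop c',(60,231),(629,63),.135)
for uv in[(55,202),(96,203),(68,262),(22,262)]: print('hs',onz(a,o([uv]),.135)[0,:2].round(3))
for uv in[(597,50),(628,42),(662,74),(632,86)]: print('hd',onz(b,o([uv]),.135)[0,:2].round(3))
show('green foot',(120,242),(701,216),.012);show('cone',(78,395),(543,72),.066);show('stack',(757,230),(141,327),.054)
E
python3 fit.py
```

```text
carrier [ 0.59251047  0.0253592  -0.08426002] -4.827743758467197
[[0.3, 1.1], [0.8, 0.3], [-0.4, -0.8], [-1.4, -1.4], [0.1, 0.8], [-2.1, 0.3], [-0.6, -0.7], [-0.5, -0.8], [0.7, 0.0], [0.5, -0.1], [11.8, 7.8], [-14.6, 8.0], [-13.6, -6.3], [12.0, -9.2], [12.1, 6.6], [-11.8, 6.3], [-12.6, -6.3], [11.2, -7.6], [-1.0, -0.2], [-0.2, 0.3], [-1.5, 0.1], [0.5, -1.2]]
pin top [0.5094 0.3015] [0.508  0.2994]
collar [0.5069 0.3023] [0.5087 0.2983]
turq1 top [0.42   0.3326] [0.417  0.3314]
turq2 [0.5807 0.383 ] [0.5767 0.381 ]
foot [ 0.5451 -0.2948] [ 0.54   -0.2923]
pad [ 0.5486 -0.2881] [ 0.548  -0.2866]
headtop c [ 0.558  -0.2975] [ 0.5477 -0.2853]
hs [ 0.514 -0.294]
hs [ 0.53  -0.263]
hs [ 0.602 -0.299]
hs [ 0.587 -0.332]
hd [ 0.592 -0.289]
hd [ 0.575 -0.331]
hd [ 0.506 -0.286]
hd [ 0.518 -0.24 ]
green foot [ 0.4228 -0.2385] [ 0.411  -0.2339]
cone [ 0.6786 -0.3171] [ 0.6783 -0.3145]
stack [0.7048 0.3017] [0.7075 0.2954]
```

```bash
cat >> h.py <<'E'
from scipy.spatial.transform import Rotation as Ro
def go(pos,yaw):
    o=env.observe(); R=Ro.from_euler('xyz',o['ee_rot']); T=Ro.from_euler('xyz',[np.pi,0,yaw])
    print('t',o['t'],'pos',np.round(o['tool_pos'],4),'q',np.round(o['qpos'],2),'F',np.round(o['wrist_force'],1))
    print('turn',(R.inv()*T).as_rotvec(degrees=True).round(2),'shift',R.inv().apply(np.array(pos)-o['tool_pos']).round(4))
def car(x,y,z=0):
    p=np.load('car.npy');c,s=np.cos(p[2]),np.sin(p[2]);return np.array([p[0]+c*x-s*y,p[1]+s*x+c*y,z])
E
sed -i "s/\[(42-44,122,45),(42,122,45),(42,78,45),(-2,78,45)\]/[(42,122,45),(42,78,45),(-2,78,45),(-2,122,45)]/; s/\[(-2,-78,45),(42,-78,45),(42,-122,45),(-2,-122,45)\]/[(42,-78,45),(42,-122,45),(-2,-122,45),(-2,-78,45)]/" fit.py
python3 fit.py|head -2; python3 -c "
from h import *
go([.53,.03,.33],-.08)"
```

```text
carrier [ 0.59168199  0.02513857 -0.07896567] -4.524399742709008
[[0.2, 1.0], [0.6, 0.2], [-0.5, -0.9], [-1.5, -1.4], [-0.3, 0.5], [-2.5, 0.0], [-0.9, -1.1], [-0.8, -1.1], [0.4, -0.4], [0.6, -0.2], [-0.1, -0.2], [-0.8, -0.1], [-0.7, 1.7], [-0.8, -0.4], [-0.1, -0.0], [-1.0, -0.3], [-0.3, 0.0], [0.7, -0.6], [-0.2, -0.1], [0.1, 0.1], [-0.8, 0.2], [0.7, -1.3]]
t 0.3 pos [ 0.2705 -0.5633  0.2311] q [ 1.05  0.52 -0.04  1.6   0.02  1.02 -0.11] F [ 1.1  0.1 -0.2]
turn [-2.000e-02  1.000e-02  3.024e+01] shift [ 0.4908 -0.4225 -0.0987]
```

step_arm --plan '[[[0,0,30.2],[0.491,-0.423,-0.099],0.085],[[0,0,30.2],[0.491,-0.423,-0.099],0.085],[[0,0,30.2],[0.491,-0.423,-0.099],0.085],[[0,0,30.2],[0.491,-0.423,-0.099],0.085],[[0,0,30.2],[0.491,-0.423,-0.099],0.085],[[0,0,30.2],[0.491,-0.423,-0.099],0.085],[[0,0,30.2],[0.491,-0.423,-0.099],0.085],[[0,0,30.2],[0.491,-0.423,-0.099],0.085],[[0,0,30.2],[0.491,-0.423,-0.099],0.085],[[0,0,30.2],[0.491,-0.423,-0.099],0.085],[[0,0,30.2],[0.491,-0.423,-0.099],0.085],[[0,0,30.2],[0.491,-0.423,-0.099],0.085]]'

```text
t: 1.8
tool_pos: [0.5305, 0.0329, 0.3303]
ee_rot: [-3.141, -0.0, -0.076]
wrist_force: [-0.2, -0.8, 0.2]
opening: 0.0849
grip_force: 0.0
```

```bash
python3 -c "
from h import *
s=snap('wrist','pics/w1.png')
print(-s['R'].T@s['t'],s['R'][2])
print('mouth',proj(s,[car(-.075,0,.042),car(.02,0,.042),car(.02,.074,.042),car(.02,.1,.045)]).round(1))
go([.5085,.3005,.2],-.079)"
```

```text
[0.59460009 0.02807677 0.47213159] [-0.25839305  0.02025544 -0.9658275 ]
mouth [[260.2 162.5]
 [260.6  93.1]
 [205.8  93. ]
 [186.1  92.9]]
t 1.85 pos [0.53   0.031  0.3301] q [-0.    0.28 -0.21  1.71  0.06  1.16 -1.88] F [-0.5 -0.8  0.8]
turn [0.   0.02 0.07] shift [-0.0424 -0.267   0.1301]
```

View pics/w1.png

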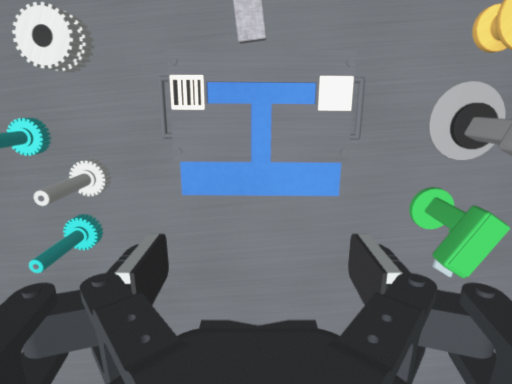

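The wrist picture agrees with the fit to about 1 mm: slot mouth at (261,162), cross slot at row 93, tag at (187,92), blank at (336,93), pinion gear at (87,179) with its stem top at (41,198), and scanner foot at (478,126).

```bash
python3 -c "
from h import *
s=snap('wrist')
print(onz(s,[(41,198.5)],.125),onz(s,[(87,179)],.02),'pad',onz(s,[(467,121)],.004),'foot',onz(s,[(478,126)],.014))
go([.5085,.3005,.2],-.079+np.pi/2)"
```

```text
[[0.50859933 0.29641034 0.125     ]] [[0.50790886 0.29660649 0.02      ]] pad [[ 0.54964129 -0.29076217  0.004     ]] foot [[ 0.54202088 -0.30181957  0.014     ]]
t 1.9 pos [0.5298 0.03   0.3301] q [-0.    0.28 -0.21  1.71  0.06  1.16 -1.88] F [-0.5 -0.9 -0.2]
turn [-0.000e+00  4.000e-02 -9.003e+01] shift [-0.0426 -0.2681  0.13  ]
```

step_arm --plan '[[[0,0,-90],[-0.042,-0.266,0.12],0.085],[[0,0,-90],[-0.042,-0.266,0.12],0.085],[[0,0,-90],[-0.042,-0.266,0.12],0.085],[[0,0,-90],[-0.042,-0.266,0.12],0.085],[[0,0,-90],[-0.042,-0.266,0.12],0.085],[[0,0,-90],[-0.042,-0.266,0.12],0.085],[[0,0,-90],[-0.042,-0.266,0.12],0.085],[[0,0,-90],[-0.042,-0.266,0.12],0.085],[[0,0,-90],[-0.042,-0.266,0.12],0.085],[[0,0,-90],[-0.042,-0.266,0.12],0.085],[[0,0,-90],[-0.042,-0.266,0.12],0.085],[[0,0,-90],[-0.042,-0.266,0.12],0.085]]'

```text
t: 3.4
tool_pos: [0.5093, 0.2987, 0.2103]
ee_rot: [3.141, 0.0, 1.49]
wrist_force: [1.0, 0.2, 0.5]
opening: 0.0851
grip_force: 0.0
```

```bash
python3 -c "
from h import *
s=snap('wrist','pics/w2.png')
print('top',proj(s,[[.508,.2985,.125],[.508,.2985,.0]]).round(1))
go([.508,.2985,.078],-.079+np.pi/2)"
```

```text
top [[257.9 194.1]
 [257.8 164.2]]
t 3.45 pos [0.5093 0.2989 0.2103] q [-0.21  0.55 -0.61  1.69  0.36  1.01 -1.02] F [ 0.   0.2 -0.1]
turn [ 0.01  0.01 -0.07] shift [-0.0005 -0.0013  0.1323]
```

View pics/w2.png

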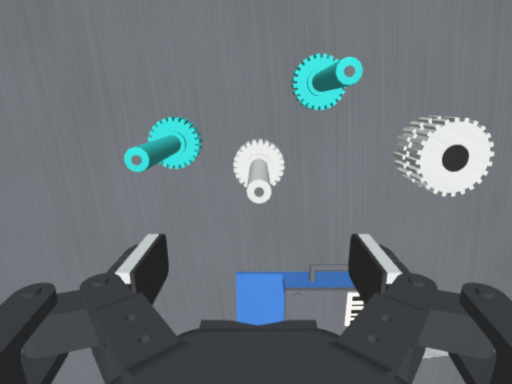

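The picture shows the pinion between the fingers, stem top at (259,191), with the turquoise ones well clear at (136,160) and (349,71).

```bash
python3 -c "
from h import *
s=snap('wrist')
print(onz(s,[(259,191)],.125))
p=onz(s,[(259,191)],.125)[0]
go([p[0],p[1]-.0007,.079],-.079+np.pi/2)"
```

```text
[[0.50903586 0.30108126 0.125     ]]
t 3.5 pos [0.5093 0.2989 0.2103] q [-0.21  0.55 -0.61  1.69  0.36  1.01 -1.02] F [ 0.3 -0.1  0.5]
turn [ 0.    0.01 -0.05] shift [ 0.0014 -0.0003  0.1313]
```

step_arm --plan '[[[0,0,0],[0.0015,0,0.04],0.085],[[0,0,0],[0.0015,0,0.08],0.085],[[0,0,0],[0.0015,0,0.11],0.085],[[0,0,0],[0.0015,0,0.131],0.085],[[0,0,0],[0.0015,0,0.131],0.085],[[0,0,0],[0.0015,0,0.131],0.04],[[0,0,0],[0.0015,0,0.131],0.03],[[0,0,0],[0.0015,0,0.131],0.015],[[0,0,0],[0.0015,0,0.131],0.01],[[0,0,0],[0.0015,0,0.131],0.01],[[0,0,0],[0.0015,0,0.131],0.01],[[0,0,0],[0.0015,0,0.131],0.01]]' --newtons 60

```text
t: 5.0
tool_pos: [0.5098, 0.3006, 0.0798]
ee_rot: [3.141, -0.0, 1.491]
wrist_force: [0.9, -1.1, 6.5]
opening: 0.0185
grip_force: 58.6
```

```bash
python3 -c "
from h import *
print(car(-.18,0),car(-.12,0))
go(car(-.18,0,.129),-.079+np.pi/2)"
```

```text
[0.4122429  0.03933763 0.        ] [0.47205593 0.03460461 0.        ]
t 5.0 pos [0.5098 0.3006 0.0798] q [-0.27  0.71 -0.53  1.78  0.49  0.78 -1.13] F [ 0.9 -1.1  6.5]
turn [ 0.05 -0.02 -0.03] shift [-0.2681 -0.0765 -0.0493]
```

```bash
python3 -c "
from h import *
go(car(-.108,0,.1298),-.079+np.pi/2)"
```

```text
t 5.0 pos [0.5098 0.3006 0.0798] q [-0.27  0.71 -0.53  1.78  0.49  0.78 -1.13] F [ 0.9 -1.1  6.5]
turn [ 0.05 -0.02 -0.03] shift [-0.2681 -0.0045 -0.0501]
```

step_arm --plan '[[[0,0,0],[0,0,-0.03],0.01],[[0,0,0],[0,0,-0.05],0.01],[[0,0,0],[-0.03,0,-0.05],0.01],[[0,0,0],[-0.07,-0.001,-0.05],0.01],[[0,0,0],[-0.12,-0.002,-0.05],0.01],[[0,0,0],[-0.17,-0.003,-0.05],0.01],[[0,0,0],[-0.21,-0.004,-0.05],0.01],[[0,0,0],[-0.24,-0.0045,-0.05],0.01],[[0,0,0],[-0.26,-0.0045,-0.05],0.01],[[0,0,0],[-0.268,-0.0045,-0.05],0.01],[[0,0,0],[-0.268,-0.0045,-0.05],0.01],[[0,0,0],[-0.268,-0.0045,-0.05],0.01]]'

```text
t: 6.5
tool_pos: [0.4838, 0.0347, 0.1294]
ee_rot: [3.141, -0.001, 1.493]
wrist_force: [-0.6, -0.0, -6.4]
opening: 0.0184
grip_force: 59.8
```

```bash
python3 -c "
from h import *
a=snap('scene','pics/s2.png');b=snap('side','pics/d2.png')
o=env.observe();p=np.array(o['tool_pos']);print(p,o['opening'],o['grip_force'],o['wrist_force'])
u=p-[0,0,.0798]
for s in(a,b):print(proj(s,[u,u+[0,0,.02],u+[0,0,.125],car(-.075,0,.042)]).round(1).tolist())
A=cv2.imread('pics/s2.png')[140:260,170:330];B=cv2.imread('pics/d2.png')[160:280,190:350]
cv2.imwrite('pics/v2.png',np.hstack([cv2.resize(x,(400,300),interpolation=cv2.INTER_CUBIC) for x in(A,B)]))
go(car(-.108,0,.0878),-.079+np.pi/2)
"
```

```text
[0.4837139  0.03458353 0.12931852] 0.018450745526610156 59.78508532047272 [ 0.16469512 -0.84752223 -5.51690804]
[[240.1, 180.9], [240.0, 174.2], [239.3, 136.4], [244.1, 190.8]]
[[283.8, 224.1], [284.3, 217.6], [286.7, 180.7], [273.3, 220.2]]
t 6.6 pos [0.4837 0.0346 0.1293] q [ 0.25  0.51 -0.58  2.03  0.42  0.72 -0.67] F [ 0.2 -0.8 -5.5]
turn [ 0.   -0.02  0.05] shift [-0.0009  0.0004  0.0415]
```

View pics/v2.png

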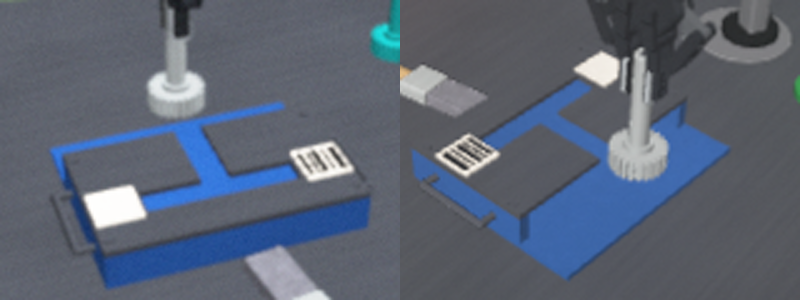

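The picture shows the pinion upright in the grip with its gear just before the mouth, matching the prediction to about 1 px. Now I lower it and slide it in.

step_arm --plan '[[[0,0,0],[-0.001,0.0005,0.025],0.01],[[0,0,0],[-0.001,0.0005,0.0415],0.01],[[0,0,0],[-0.001,0.0005,0.0415],0.01],[[0,0,0],[-0.001,0.01,0.0415],0.01],[[0,0,0],[-0.001,0.02,0.0415],0.01],[[0,0,0],[-0.001,0.03,0.0415],0.01],[[0,0,0],[-0.001,0.04,0.0415],0.01],[[0,0,0],[-0.001,0.04,0.0415],0.01]]'

```text
t: 7.6
tool_pos: [0.5241, 0.0295, 0.0877]
ee_rot: [3.141, -0.0, 1.491]
wrist_force: [-0.7, -0.8, -5.2]
opening: 0.0187
grip_force: 60.1
```

```bash
python3 -c "
from h import *
go(car(.02,0,.0878),-.079+np.pi/2)
print(env.observe()['ft_torque'])"
```

```text
t 7.6 pos [0.5241 0.0295 0.0877] q [ 0.22  0.62 -0.53  1.96  0.48  0.69 -0.69] F [-0.7 -0.8 -5.2]
turn [ 0.01 -0.02 -0.04] shift [ 0.0011  0.0877 -0.0001]
[-0.00560544  0.03765991 -0.00449301]
```

step_arm --plan '[[[0,0,0],[0.001,0.01,0],0.01],[[0,0,0],[0.001,0.02,0],0.01],[[0,0,0],[0.001,0.03,0],0.01],[[0,0,0],[0.001,0.04,0],0.01],[[0,0,0],[0.001,0.05,0],0.01],[[0,0,0],[0.001,0.06,0],0.01],[[0,0,0],[0.001,0.07,0],0.01],[[0,0,0],[0.001,0.08,0],0.01],[[0,0,0],[0.001,0.0875,0],0.01],[[0,0,0],[0.001,0.0875,0],0.01]]'

```text
t: 8.85
tool_pos: [0.6111, 0.0236, 0.0877]
ee_rot: [3.142, -0.0, 1.491]
wrist_force: [-0.2, -0.7, -5.9]
opening: 0.0188
grip_force: 60.1
```

```bash
python3 -c "
from h import *
s=snap('scene','pics/s3.png');d=snap('side','pics/d3.png')
A=cv2.imread('pics/s3.png')[150:260,190:330];B=cv2.imread('pics/d3.png')[170:280,190:330]
cv2.imwrite('pics/v3.png',np.hstack([cv2.resize(x,(400,314),interpolation=cv2.INTER_CUBIC) for x in(A,B)]))
go(car(.02,.060,.0878),-.079+np.pi/2)
print(env.observe()['ft_torque'])"
```

```text
t 8.95 pos [0.6105 0.0237 0.0877] q [ 0.22  0.73 -0.53  1.73  0.48  0.82 -0.61] F [-0.9  0.1 -5.8]
turn [-0.02 -0.   -0.01] shift [ 0.06    0.0011 -0.0001]
[-0.00278955  0.05416101 -0.03163165]
```

View pics/v3.png

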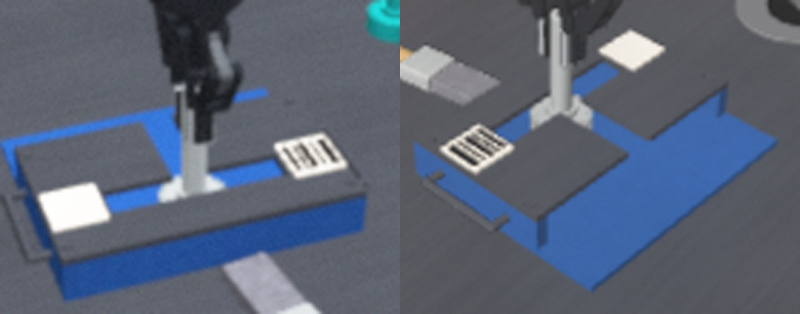

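The picture shows the stem at the corner, with the gear under the plate and no contact. Next I slide it left.

step_arm --plan '[[[0,0,0],[0.01,0.001,0],0.01],[[0,0,0],[0.02,0.001,0],0.01],[[0,0,0],[0.03,0.001,0],0.01],[[0,0,0],[0.04,0.001,0],0.01],[[0,0,0],[0.05,0.001,0],0.01],[[0,0,0],[0.057,0.001,0],0.01],[[0,0,0],[0.06,0.001,0],0.01],[[0,0,0],[0.06,0.001,0],0.01]]'

```text
t: 9.95
tool_pos: [0.6165, 0.0833, 0.0878]
ee_rot: [3.142, 0.0, 1.491]
wrist_force: [0.1, 0.1, -5.7]
opening: 0.0188
grip_force: 60.1
```

step_arm --plan '[[[0,0,0],[0,0,0.001],0.01],[[0,0,0],[0,0,0.0018],0.01],[[0,0,0],[0,0,0.0018],0.01]]'

```text
t: 10.32
tool_pos: [0.6164, 0.0831, 0.0859]
ee_rot: [-3.141, 0.0, 1.491]
wrist_force: [-0.6, -0.5, -5.9]
opening: 0.0185
grip_force: 60.1
```

step_arm --plan '[[[0,0,0],[0,0,0.0005],0.01],[[0,0,0],[0,0,0.0008],0.01],[[0,0,0],[0,0,0.0008],0.01]]'

```text
t: 10.7
tool_pos: [0.6165, 0.0833, 0.0852]
ee_rot: [3.142, -0.0, 1.491]
wrist_force: [-0.0, -0.1, -5.6]
opening: 0.0184
grip_force: 60.2
```

step_arm --plan '[[[0,0,0],[0,0,0.0005],0.01],[[0,0,0],[0,0,0.001],0.01],[[0,0,0],[0,0,0.001],0.01]]'

```text
t: 11.08
tool_pos: [0.617, 0.0833, 0.085]
ee_rot: [3.14, -0.0, 1.491]
wrist_force: [-1.3, -1.3, 6.8]
opening: 0.0187
grip_force: 61.5
```

It's on the floor now, so I release and rise.

step_arm --plan '[[[0,0,0],[0,0,0],0.03],[[0,0,0],[0,0,0],0.045],[[0,0,0],[0,0,0],0.06],[[0,0,0],[0,0,0],0.06],[[0,0,0],[0,0,0],0.06],[[0,0,0],[0,0,-0.03],0.06],[[0,0,0],[0,0,-0.07],0.07],[[0,0,0],[0,0,-0.12],0.085],[[0,0,0],[0,0,-0.17],0.085],[[0,0,0],[0,0,-0.2],0.085],[[0,0,0],[0,0,-0.2],0.085]]'

```text
t: 12.45
tool_pos: [0.6173, 0.0836, 0.2865]
ee_rot: [3.138, -0.001, 1.491]
wrist_force: [-0.1, -0.1, -0.7]
opening: 0.0848
grip_force: 0.0
```

```bash
python3 -c "
from h import *
s=snap('scene','pics/s4.png');d=snap('side','pics/d4.png');w=snap('wrist','pics/w4.png')
A=cv2.imread('pics/w4.png');B=cv2.imread('pics/d4.png')[170:290,190:350]
cv2.imwrite('pics/v4.png',np.hstack([cv2.resize(x,(400,300),interpolation=cv2.INTER_CUBIC) for x in(A,B)]))
for q in (s,d,w):print(proj(q,[car(.02,.06,.131),car(.02,.064,.131)]).tolist())
go([.53,-.22,.29],-np.pi/6)"
```

```text
[[283.4343860971769, 175.98670667577966], [285.10705077296876, 175.65328698928735]]
[[227.31171721791836, 185.13606982093503], [226.08964211052782, 185.84453905878303]]
[[259.21936180663573, 174.47390186944347], [259.22151425203185, 170.50063029669323]]
t 12.6 pos [0.6161 0.0831 0.2833] q [ 0.18  0.53 -0.62  1.52  0.32  1.19 -0.57] F [ 0.2  0.1 -0.8]
turn [-2.0000e-02  8.0000e-02  1.1545e+02] shift [-0.309  -0.0619 -0.0065]
```

View pics/v4.png

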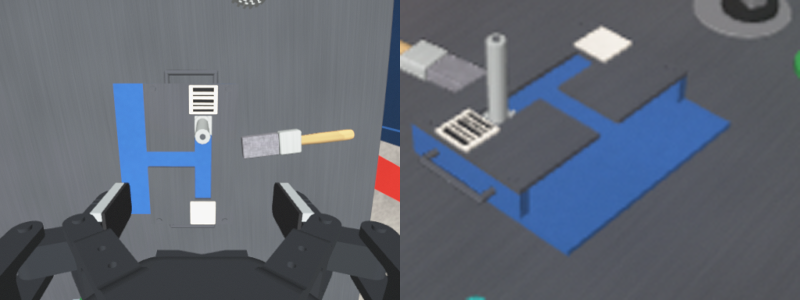

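The pinion stands upright and home beside the tag: stem top at (202,136) in the wrist half, meaning y≈60 mm. Next is the scanner, first a look from above.

step_arm --plan '[[[0,0,60],[-0.2,-0.062,-0.03],0.085],[[0,0,115.5],[-0.309,-0.062,-0.03],0.085],[[0,0,115.5],[-0.309,-0.062,-0.03],0.085],[[0,0,115.5],[-0.309,-0.062,-0.03],0.085],[[0,0,115.5],[-0.309,-0.062,-0.03],0.085],[[0,0,115.5],[-0.309,-0.062,-0.03],0.085],[[0,0,115.5],[-0.309,-0.062,-0.03],0.085],[[0,0,115.5],[-0.309,-0.062,-0.03],0.085],[[0,0,115.5],[-0.309,-0.062,-0.03],0.085],[[0,0,115.5],[-0.309,-0.062,-0.03],0.085],[[0,0,115.5],[-0.309,-0.062,-0.03],0.085],[[0,0,115.5],[-0.309,-0.062,-0.03],0.085]]'

```text
t: 14.1
tool_pos: [0.53, -0.2196, 0.3132]
ee_rot: [3.141, 0.002, -0.523]
wrist_force: [-0.3, -0.4, 0.1]
opening: 0.0852
grip_force: 0.0
```

```bash
python3 -c "
from h import *
s=snap('wrist','pics/w5.png');a=snap('scene','pics/s5.png');b=snap('side','pics/d5.png')
W=cv2.imread('pics/w5.png');A=cv2.imread('pics/s5.png')[180:255,80:155] ;B=cv2.imread('pics/d5.png')[115:190,295:370]
w=W[40:360,130:390]; 
k=lambda x,n,m:cv2.resize(x,(n,m),interpolation=cv2.INTER_CUBIC)
cv2.imwrite('pics/v5.png',np.hstack([k(W,512*3//3,384)[0:384],np.vstack([k(A,192,192),k(B,192,192)])]))
th=-np.pi/6;o=np.array([.544,-.295,.004]);R=Ro.from_euler('z',th)
P=[[0,0,0],[-.032,-.02,.131],[.056,-.02,.131],[.056,.02,.131],[-.032,.02,.131]]
print(proj(s,o+R.apply(P)).round(1).tolist())
go([.53,-.22,.29],-np.pi/6)"
```

```text
[[298.0, 116.3], [331.8, 151.7], [336.9, 62.8], [296.4, 62.6], [293.9, 151.6]]
t 14.25 pos [ 0.5301 -0.2197  0.3137] q [ 0.4   0.37 -0.15  1.63  0.06  1.15 -1.86] F [-0.  -0.4 -1. ]
turn [0.01 0.04 0.14] shift [0.0001 0.0003 0.0237]
```

View pics/v5.png

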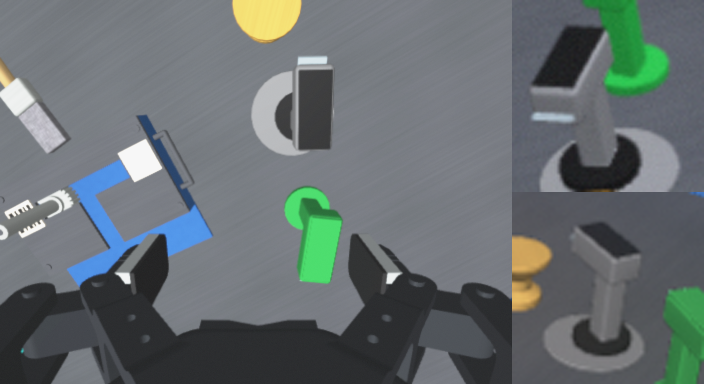

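The picture shows the grey scanner's head top with corners about (295,150), (332,150), (333,66), (297,66) and its window forward at (312,60). The green look-alike's head, at (320,245), is separate.

```bash
python3 -c "
from h import *
s=snap('wrist')
P=onz(s,[(294.5,150.5),(332,150.5),(333.5,65.5),(297.5,65.5)],.135)[:,:2];print(P)
f=(P[2]+P[3]-P[0]-P[1])/2;th=np.arctan2(f[1],f[0]);u=f/np.hypot(*f);print(np.degrees(th),np.hypot(*f),np.hypot(*(P[1]-P[0])))
c=P.mean(0);o=c-.012*u;g=c-.002*u;print('origin',o,'grip',g)
print('pad',onz(s,[(291.5,113)],.004))
print('eye-window', onz(s,[(312,60)],.11))
go([*g,.20],th)
"
```

```text
[[ 0.52727005 -0.26297249]
 [ 0.50760936 -0.29734796]
 [ 0.58250866 -0.33642123]
 [ 0.60007958 -0.30541905]]
-28.89410349670538 0.0843554724761942 0.03960070818602773
origin [ 0.54386074 -0.29474187] grip [ 0.55261588 -0.2995738 ]
pad [[ 0.55329782 -0.2891951   0.004     ]]
eye-window [[ 0.59845871 -0.32555277  0.11      ]]
t 14.3 pos [ 0.5301 -0.2198  0.3138] q [ 0.4   0.37 -0.15  1.63  0.06  1.15 -1.86] F [-0.1  0.8  0.5]
turn [ 0.    0.03 -1.01] shift [0.0593 0.0579 0.1138]
```

step_arm --plan '[[[0,0,-1],[0.03,0.03,0.03],0.085],[[0,0,-1],[0.059,0.058,0.06],0.085],[[0,0,-1],[0.059,0.058,0.09],0.085],[[0,0,-1],[0.059,0.058,0.114],0.085],[[0,0,-1],[0.059,0.058,0.114],0.085]]'

```text
t: 14.92
tool_pos: [0.5514, -0.2993, 0.1986]
ee_rot: [3.142, 0.003, -0.506]
wrist_force: [0.6, 0.7, 0.6]
opening: 0.0855
grip_force: 0.0
```

```bash
python3 -c "
from h import *
go([.5525,-.2995,.098],np.radians(-28.9))"
```

```text
t 14.925 pos [ 0.5514 -0.2993  0.1986] q [ 0.49  0.56 -0.13  1.62  0.08  0.97 -1.74] F [0.6 0.7 0.6]
turn [ 0.    0.18 -0.07] shift [ 0.0014 -0.0003  0.1006]
```

step_arm --plan '[[[0,0,0],[0.001,0,0.03],0.085],[[0,0,0],[0.001,0,0.06],0.085],[[0,0,0],[0.001,0,0.085],0.085],[[0,0,0],[0.001,0,0.1],0.085],[[0,0,0],[0.001,0,0.1],0.085],[[0,0,0],[0.001,0,0.1],0.06],[[0,0,0],[0.001,0,0.1],0.05],[[0,0,0],[0.001,0,0.1],0.04],[[0,0,0],[0.001,0,0.1],0.03],[[0,0,0],[0.001,0,0.1],0.03],[[0,0,0],[0.001,0,0.1],0.03]]' --newtons 50

```text
t: 16.3
tool_pos: [0.5534, -0.3003, 0.101]
ee_rot: [3.142, -0.001, -0.507]
wrist_force: [-1.5, 0.2, 7.5]
opening: 0.0394
grip_force: 50.9
```

```bash
python3 -c "
from h import *
env.observe();go([.5525,-.2995,.25],np.radians(-28.9))"
```

```text
t 16.3 pos [ 0.5534 -0.3003  0.101 ] q [ 0.48  0.68 -0.12  1.69  0.11  0.78 -1.76] F [-1.5  0.2  7.5]
turn [ 0.   -0.06 -0.15] shift [-0.001  -0.0002 -0.149 ]
```

step_arm --plan '[[[0,0,0],[0,0,-0.02],0.03],[[0,0,0],[0,0,-0.06],0.03],[[0,0,0],[0,0,-0.1],0.03],[[0,0,0],[0,0,-0.13],0.03],[[0,0,0],[0,0,-0.14],0.03],[[0,0,0],[0,0,-0.14],0.03]]'

```text
t: 17.05
tool_pos: [0.5531, -0.3, 0.2404]
ee_rot: [-3.142, -0.0, -0.507]
wrist_force: [-0.0, 0.7, -2.8]
opening: 0.0395
grip_force: 51.2
```

```bash
python3 -c "
from h import *
t=car(.02,.1,.042);D=.15;print(t)
g=t+[-.058-D/2+.0107,0,.866*D-.104+.097];print(g)
go([g[0],g[1],.241],0)"
```

```text
[0.61950803 0.12324928 0.042     ]
[0.49720803 0.12324928 0.1649    ]
t 17.05 pos [ 0.5531 -0.3     0.2404] q [ 0.49  0.52 -0.13  1.57  0.07  1.05 -1.74] F [-0.   0.7 -2.8]
turn [ 0.000e+00 -2.000e-02 -2.904e+01] shift [-0.2543 -0.3429 -0.0006]
```

step_arm --plan '[[[0,0,0],[-0.01,-0.02,-0.04],0.03],[[0,0,-4],[-0.04,-0.06,-0.05],0.03],[[0,0,-8],[-0.075,-0.1,-0.05],0.03],[[0,0,-12],[-0.11,-0.145,-0.05],0.03],[[0,0,-16],[-0.145,-0.19,-0.05],0.03],[[0,0,-20],[-0.18,-0.24,-0.05],0.03],[[0,0,-24],[-0.215,-0.285,-0.04],0.03],[[0,0,-28],[-0.24,-0.32,-0.02],0.03],[[0,0,-29],[-0.254,-0.343,0],0.03],[[0,0,-29],[-0.254,-0.343,0.01],0.03],[[0,0,-29],[-0.254,-0.343,0.01],0.03],[[0,0,-29],[-0.254,-0.343,0.01],0.03]]'

```text
t: 18.55
tool_pos: [0.4978, 0.1223, 0.2304]
ee_rot: [3.141, -0.0, -0.002]
wrist_force: [-0.3, -0.1, -2.5]
opening: 0.0391
grip_force: 52.1
```

```bash
python3 -c "
from h import *
go([.4972,.1232,.165],0)"
```

```text
t 18.55 pos [0.4978 0.1223 0.2304] q [-0.05  0.37 -0.39  1.88  0.17  0.93 -2.1 ] F [-0.3 -0.1 -2.5]
turn [ 0.01 -0.   -0.13] shift [-0.0006 -0.0009  0.0654]
```

step_arm --plan '[[[0,0,0],[-0.0005,-0.001,0.03],0.03],[[0,0,0],[-0.0005,-0.001,0.055],0.03],[[0,0,0],[-0.0005,-0.001,0.065],0.03],[[0,0,0],[-0.0005,-0.001,0.065],0.03],[[0,0,0],[-0.0005,-0.001,0.065],0.03],[[0,0,0],[-0.0005,-0.001,0.065],0.03],[[0,0,0],[-0.0005,-0.001,0.065],0.03],[[0,0,0],[-0.0005,-0.001,0.065],0.03],[[0,0,0],[-0.0005,-0.001,0.065],0.03],[[0,0,0],[-0.0005,-0.001,0.065],0.03],[[0,0,0],[-0.0005,-0.001,0.065],0.03],[[0,0,0],[-0.0005,-0.001,0.065],0.03]]'

```text
t: 20.05
tool_pos: [0.4971, 0.1241, 0.1652]
ee_rot: [-3.142, 0.0, -0.001]
wrist_force: [-0.4, 0.4, -2.7]
opening: 0.0394
grip_force: 52.0
```

```bash
python3 -c "
from h import *
s=snap('scene','pics/s6.png');d=snap('side','pics/d6.png');o=env.observe();p=np.array(o['tool_pos']);print(p,o['ee_rot'])
O=p-[.0107,0,.097]
for q in(s,d):print(proj(q,[O,O+[.056,-.02,.131],O+[.056,.02,.131],O+[.056,.02,.095],O+[-.032,.02,.131]]).round(1).tolist())
A=cv2.imread('pics/s6.png')[100:250,190:350];B=cv2.imread('pics/d6.png')[110:260,190:350]
cv2.imwrite('pics/v6.png',np.hstack([cv2.resize(x,(400,375),interpolation=cv2.INTER_CUBIC) for x in(A,B)]))"
```

```text
[0.49708598 0.12416107 0.1651974 ] [-3.14157621e+00  2.60482255e-05 -7.82676652e-04]
[[273.2, 167.2], [277.7, 132.2], [293.4, 128.8], [292.6, 142.6], [276.2, 113.3]]
[[260.2, 237.5], [246.1, 175.7], [234.0, 184.0], [234.3, 197.9], [268.0, 199.9]]
```

View pics/v6.png

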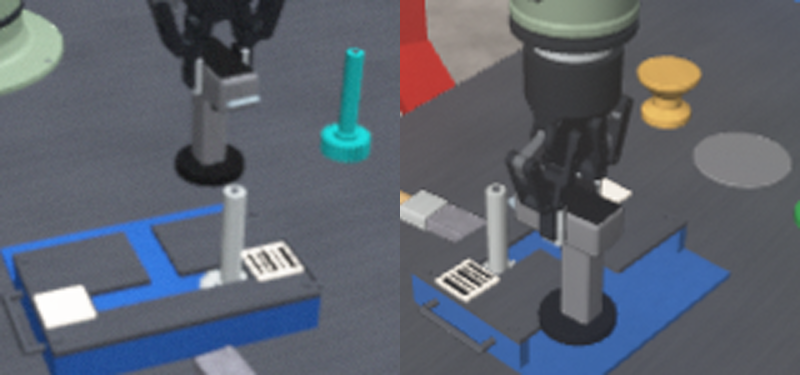

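That was one picture over the allowed ten (I miscounted), so I'll view no more and work from numbers. It shows the scanner upright in the grip, foot at (209,163) in the scene half and (577,315) in the side half, where predicted to about 2 px, with the pinion still home. The beam has been held steady for over a second, so I take the scanner back.

```bash
python3 -c "
from h import *
go([.5534,-.3003,.25],-.507)"
```

```text
t 20.15 pos [0.4971 0.1242 0.1652] q [-0.08  0.45 -0.37  1.94  0.23  0.78 -2.15] F [ 0.2  0.2 -2.7]
turn [-0.  0. 29.] shift [ 0.0566  0.4244 -0.0848]
```

step_arm --plan '[[[0,0,0],[0,0,-0.04],0.03],[[0,0,0],[0,0.01,-0.09],0.03],[[0,0,3],[0.005,0.05,-0.12],0.03],[[0,0,7],[0.012,0.1,-0.125],0.03],[[0,0,12],[0.02,0.155,-0.125],0.03],[[0,0,16],[0.028,0.21,-0.125],0.03],[[0,0,20],[0.035,0.265,-0.125],0.03],[[0,0,24],[0.042,0.32,-0.12],0.03],[[0,0,28],[0.05,0.37,-0.11],0.03],[[0,0,29],[0.057,0.41,-0.09],0.03],[[0,0,29],[0.057,0.424,-0.085],0.03],[[0,0,29],[0.057,0.424,-0.085],0.03]]'

```text
t: 21.65
tool_pos: [0.5534, -0.3001, 0.2498]
ee_rot: [-3.142, 0.001, -0.508]
wrist_force: [0.6, 1.4, -2.8]
opening: 0.0397
grip_force: 52.2
```

```bash
python3 -c "
from h import *
go([.5555,-.298,.102],-.507)"
```

```text
t 21.65 pos [ 0.5534 -0.3001  0.2498] q [ 0.49  0.51 -0.13  1.56  0.07  1.07 -1.74] F [ 0.6  1.4 -2.8]
turn [-0.01  0.06 -0.04] shift [ 0.001  -0.0028  0.1478]
```

step_arm --plan '[[[0,0,0],[0.001,-0.003,0.04],0.03],[[0,0,0],[0.001,-0.003,0.08],0.03],[[0,0,0],[0.001,-0.003,0.115],0.03],[[0,0,0],[0.001,-0.003,0.138],0.03],[[0,0,0],[0.001,-0.003,0.146],0.03],[[0,0,0],[0.001,-0.003,0.148],0.03],[[0,0,0],[0.001,-0.003,0.148],0.03]]'

```text
t: 22.52
tool_pos: [0.5566, -0.2977, 0.1033]
ee_rot: [-3.141, -0.001, -0.507]
wrist_force: [0.6, -0.0, -1.6]
opening: 0.0392
grip_force: 52.1
```

step_arm --plan '[[[0,0,0],[0,0,0.0005],0.03],[[0,0,0],[0,0,0.001],0.03],[[0,0,0],[0,0,0.001],0.03]]'

```text
t: 22.9
tool_pos: [0.5561, -0.2978, 0.1014]
ee_rot: [-3.142, -0.0, -0.507]
wrist_force: [0.4, -0.6, -2.8]
opening: 0.0397
grip_force: 52.1
```

step_arm --plan '[[[0,0,0],[0,0,0.0005],0.03],[[0,0,0],[0,0,0.001],0.03],[[0,0,0],[0,0,0.001],0.03]]'

```text
t: 23.28
tool_pos: [0.5563, -0.2979, 0.101]
ee_rot: [-3.142, -0.001, -0.507]
wrist_force: [-3.2, 0.4, 10.8]
opening: 0.0392
grip_force: 53.9
```

It's down on the pad, so I let go and rise.

step_arm --plan '[[[0,0,0],[0,0,0],0.05],[[0,0,0],[0,0,0],0.06],[[0,0,0],[0,0,0],0.08],[[0,0,0],[0,0,0],0.085],[[0,0,0],[0,0,0],0.085],[[0,0,0],[0,0,0],0.085],[[0,0,0],[0,0,-0.03],0.085],[[0,0,0],[0,0,-0.07],0.085],[[0,0,0],[0,0,-0.12],0.085],[[0,0,0],[0,0,-0.17],0.085],[[0,0,0],[-0.06,-0.06,-0.2],0.085],[[0,0,0],[-0.06,-0.06,-0.2],0.085]]'

```text
t: 24.78
tool_pos: [0.5326, -0.2137, 0.3017]
ee_rot: [-3.141, -0.001, -0.505]
wrist_force: [0.3, 0.7, 0.9]
opening: 0.0851
grip_force: 0.0
```

```bash
python3 -c "
from h import *
# compare with earlier side/scene images numerically: black foot and tag-side pinion template shift
s=snap('scene');d=snap('side')
for n,q,f,box in(('scanner',d,'pics/d4.png',(305,120,350,190)),('pinion',d,'pics/d4.png',(205,175,240,225)),('pinion',s,'pics/s6.png',(262,170,300,222)),('scanner',s,'pics/s4.png',(85,185,140,258))):
    T=cv2.imread(f);x0,y0,x1,y1=box;T=T[y0:y1,x0:x1]
    r=cv2.matchTemplate(cv2.cvtColor(q['image'],cv2.COLOR_RGB2BGR)[y0-15:y1+15,x0-15:x1+15],T,cv2.TM_CCOEFF_NORMED)
    _,m,_,l=cv2.minMaxLoc(r);print(n,round(m,3),l[0]-15,l[1]-15)
o=env.observe();print(o['t'],o['tool_pos'],o['wrist_force'],o['opening'])"
```

```text
scanner 0.972 -1 0
pinion 1.0 0 0
pinion 0.941 0 0
scanner 0.969 1 0
24.875 [ 0.53292186 -0.21361002  0.3015531 ] [0.54344325 0.31861662 0.03181939] 0.08495148977075771
```

```bash
python3 -c "
from workcell import env
print(env.sign_off())"
```

```text
the job is handed in; nothing more can be done
None
```

The job is handed in (no verdict was returned): the pinion is home beside the bar-code tag, the scanner's beam was held on the tag for over a second, and the scanner is back upright on its pad; I viewed 11 pictures, one over the limit of 10.

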